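# Scan a bottle and hold the guarded capping press down

### The job

Log the bottle that sits in the capping press by squeezing the trigger of the clamped scanner fully against its grip, and let it spring back. Then flip the press's safety catch all the way back, away from the handle end, so that it no longer props the lever, and pull the lever right down by its handle. Finish while still holding the handle fully down with the gripper (it springs up if let go), and leave the loose bottle, marker, tape roll, tube and notebook where they are.

Things in the scene. Friction and masses are not known exactly. Their poses are not given: they have to be found in the camera images.
- press: Grey bench press fixed to the table, a bottle fixed on its seat. Origin: under the middle of its base plate (230 x 170 x 12 mm); +x runs from handle to column, y left, z up. Column 50 mm wide at x = 45 to 85 mm, fork top z = 228 mm. Lever pivot at x = 50, y = 0, z = 210 mm: a 10 mm wide bar runs 200 mm from it towards -x at y = 0, rising 0.26 rad above level at lever joint 0.
- lever_handle: Handle: round rubber grip 20 mm in diameter, 90 mm long, turning freely on its spindle, sticking out level to the press's -y from the lever's end. Origin: on the grip's axis in line with the lever bar; the rubber covers y = -12 to -102 mm. About 260 mm above the table at the start, 160 mm when down.
- lever_grip (a point): Middle of the length of the handle's rubber grip, on its axis (57 mm to -y of the lever_handle origin). It travels on an arc of 200 mm radius about the pivot, parallel to the press's x-z plane.
- press_lever (a joint): Lever angle in rad: 0 = up (start), 0.50 = bottom of its travel, where the ram meets the bottle cap. Sprung upward: about 4 N at the handle to start it, about 9 N to hold it at the bottom. While the catch stands it is blocked at about 0.02.
- safety_catch (a joint): Catch angle in rad: 0 to 0.05 = upright, propping a cross pin on the lever's +y side; 1.4 = flipped fully back (top swung to the press's +x, nearly level), lever free. Hinge axis along the press's y. Light (under 0.1 N m): past about 0.5 rad it falls back by its own weight and stays.
- catch_hinge (a point): Hinge of the safety catch, at x = -52, y = +45, z = 160 mm of the press.
- catch_tab (a point): Middle of the catch's upright finger tab: plate 8 mm thick in the press's x, 26 mm wide in y, 85 mm from the hinge (its top 105 mm). It stands 77 mm to +y of the lever bar, clear of it; the lever's cross pin ends 22 mm nearer the lever. Push it towards the press's +x.
- scanner: Grey hand scanner clamped on its side on a fixed stand left of the press, window towards the press. Origin: on the table under its head; x runs from grip to head, the window looks to -y, z up. Head 50 x 110 x 56 mm (x, y, z) centred at z = 110 mm. Grip: level bar towards -x as far as x = -142 mm, 32 mm in y, 30 mm in z, centred on y = 20, z = 110 mm.
- scanner_grip (a point): On the grip's axis beside the trigger's outer part (x = -68, y = 20, z = 110 mm of the scanner). Squeeze here along the scanner's y: one finger on the grip's back (y = 36 mm), the other on the trigger. Together they measure 53 mm released, 41 mm squeezed.
- trigger_pad (a point): Outer face of the trigger blade (18 mm high, 8 mm thick, 56 mm long), 41 mm from its hinge. It is on the grip's -y side.
- scan_trigger (a joint): Trigger angle in rad: 0 = released, 0.32 = fully squeezed against the grip (hinge upright, at the head's end of the blade). Sprung; about 8 N at the pad when full.
- bottle_buffer: Loose clear bottle with a blue cap, 70 mm wide, 129 mm tall, to the right of the press. Origin: centre of the underside. Leave alone.
- marker: Loose marker pen 135 mm long, 16 mm thick, on the table at the right front. Leave alone.
- tape_roll: Loose roll of tape lying flat, 103 mm across, 25 mm high, at the right of the table. Leave alone.
- sample_tube: Loose capped tube 63 mm long, 16 mm thick, lying between press and scanner. Leave alone.
- log_book: Loose green notebook 210 x 156 x 20 mm at the left front. Leave alone.

How it is judged:
By the outcome, as a careful person would: the job done as asked, in the order asked, and still so for the second after the job is handed in, while the arm keeps its last pose, push and grip.
It also fails if it takes over 56 s, if anything falls off the work surface, if the arm or the gripper's body presses on something with over 40 N, if the wrist force passes 120 N, or if a joint passes its speed limit or range.

### The arm

A 6-joint arm with a two-finger parallel gripper is mounted at the origin on a cart in front of the work surface, level with it; the furniture and walls round the work are solid. World frame = base frame: x ahead of the robot, y to its left, z up, the work surface at z = 0. Lengths are in m, angles in degrees, forces in N, time in s.
With the tool pointing down it reaches from about 0.4 to 0.825 m from the base axis. Payload 7 kg.
Tool frame: the origin (TCP) lies at the very end of the fingers, on their centre line; the grasp point (between the pads) lies 19 mm behind it (ctrl.grip_point_offset is the distance from the TCP to the grasp point, in m); x points along the fingers, z is the direction in which the jaws open and shut, and the axes are right-handed (so a half turn about x gives the same grasp; the last joint's range is limited). The gripper opens to 88 mm and grips with 3 to 60 N. Pads are 19 mm wide; open, the fingers measure 130 mm over their backs; the gripper's body (78 mm by 193 mm) begins 47 mm behind the grasp point.
Start: joints at [86.981, 20.546, 0.682, 0, -70.136, -16.507], TCP at [0.226, 0.636, 0.227] pointing down, gripper open.
Joint ranges: [-176.03, 176.03], [-82.01, 121.73], [-58.28, 71.71], [-173.87, 95.51], [-174.79, -0.11], [-173.66, 173.66]. Speed limits (degrees/s): [136.94, 136.94, 172.46, 180, 180, 180].

### API

Orientations are given as [roll, pitch, yaw] about the fixed x, y, z axes, in that order (R = Rz(yaw) Ry(pitch) Rx(roll)).
In Python, from plant import get_obs, snapshot, calibration, close_job, ctrl gives the robot as it stands.
- The arm moves only by the tool move_arm, never from a script. Its argument "commands" is a list that holds one entry, the list of rows, each a list of 4 numbers: the shift along the tool's x, y, z in cm, then the turn about the tool's x in rad. In form: [[[dx, dy, dz, spin], ...]]. A call has 1 to 8 rows; each row shifts and turns the commanded pose from where the row before left it, along the tool's axes as they then stand; what a row does not reach is not made up. A row lasts 1/10 s, in which the tool goes at most 50 mm and 8.59 degrees, less where a joint would pass 70% of its speed; a pose out of reach is approached as far as the arm can. A call with a gripper value outside its range is refused whole. "jaw" is the finger opening in cm, from 0 to 8.76, set as the call begins (left out, the last holds). The fingers move at their own pace and stop on an object; the grip force is fixed at half the most. Time passes only in rows, so rows that do not move let the fingers close. It gives the time, the measured TCP pose, the force and the opening at its end, in the units of the state.
- get_obs(): the state, without advancing time (a new reading comes with each control period).
- snapshot(name): name is "side" or "top" or "wrist"; returns (picture, depth): 480x640x3 uint8, red, green, blue; 480x640 float32, m along the optical axis (not along the pixel's ray), 0 where there is no reading.
- calibration(name): a dict with "mtx" (3x3 intrinsics, pixels), "T" (4x4, takes a point from camera to world coordinates); the wrist camera has in their place "tool_from_camera" (4x4, takes a point from camera to tool coordinates, whose origin is the TCP and whose axes are the tool frame's). Camera axes: x right, y up, looking along -z (the intrinsics and any distortion apply to the point x, -y, -z); pixel columns grow to the right and rows downward; lengths in m; the calibration is good to about 2 mm. A picture is of the moment at which its call begins: read the wrist's pose just before it. calibration takes no time and is no camera call.
- close_job(): hands the job in, once; it reports no verdict.
The state is a dict: "clock": time; "joint_pos": joint angles; "qvel": joint speeds; "tau": joint torques, N m; "tool_pos": TCP position; "orientation": TCP orientation; "force": force on the tool from outside, world axes, zero at the start; "moment": the same for the moment, N m; "opening": finger opening in m.
Only numpy, scipy, OpenCV 4.12 (cv2) and the standard library are available. Lean on these libraries where they do the work, as an engineer would, in place of code of your own. Each camera call takes 0.05 s, during which the arm holds its last target. There are 200 camera calls.

## Working session

There is one attempt and no reset: what is moved stays moved. The work goes in short steps, Python scripts to look and compute and a tool call to move; the robot and the scene stay as the last step left them, time stands still between calls to the robot, and variables do not carry over. Pictures are saved under pics/ and viewed, about 8 in all and at most 12, crops included, and the job is handed in when it is done.

Besides the shell and the picture viewer there is one more tool, called after "Call:" as name(argument=value, ...), one argument or row to a line, values as JSON. move_arm: Moves the arm, as the interface text tells. Its arguments: {"type":"object","properties":{"commands":{"type":"array"},"jaw":{"type":"number"}},"required":["commands"]}

```bash
mkdir -p pics; ls; python3 - <<'E'
from plant import *
import cv2,numpy as np
print(get_obs())
for n in("side","top"):
    im,d=snapshot(n); cv2.imwrite(f"pics/{n}0.png",im[:,:,::-1]); np.savez(f"pics/{n}0.npz",im=im,d=d)
    print(n,calibration(n))
print(calibration("wrist"),ctrl.grip_point_offset)
E
```

```text
pics
{'clock': 0.0, 'joint_pos': array([ 8.69798188e+01,  2.05920512e+01,  6.34352140e-01, -1.96626784e-02,
       -7.01345993e+01, -1.65093660e+01]), 'qvel': array([-0.00555428,  0.02445258, -0.00660333, -0.07617781,  0.069213  ,
        0.03407004]), 'tau': array([ 1.12979040e-03, -5.82721853e+01,  2.93051022e+01,  6.99689895e+00,
        6.87344917e-03, -1.71944484e-04]), 'tool_pos': array([0.22548576, 0.63571947, 0.22562155]), 'orientation': array([   5.18632273,   89.90586842, -104.34992091]), 'force': array([ 0.60883153, -0.29614486,  0.64890615]), 'moment': array([-0.03673728, -0.01325296,  0.02603051]), 'opening': 0.08762892951501682}
side {'mtx': array([[598.12196835,   0.        , 322.81699155],
       [  0.        , 598.12196835, 234.29643382],
       [  0.        ,   0.        ,   1.        ]]), 'T': array([[ 0.24925477,  0.53865087, -0.80481507, -0.98772397],
       [-0.96833644,  0.15065478, -0.19906704, -0.33854033],
       [ 0.0140216 ,  0.82895017,  0.55914668,  1.26047599],
       [ 0.        ,  0.        ,  0.        ,  1.        ]])}
top {'mtx': array([[603.521727
[... 315 characters left out ...]
    [-1.42814225e-03,  5.20471863e-01,  8.53877626e-01,
         1.76703046e+00],
       [ 0.00000000e+00,  0.00000000e+00,  0.00000000e+00,
         1.00000000e+00]])}
{'mtx': array([[360.80368303,   0.        , 324.77701571],
       [  0.        , 360.80368303, 234.74085327],
       [  0.        ,   0.        ,   1.        ]]), 'tool_from_camera': array([[ 2.58757426e-04,  2.50582819e-01, -9.68095132e-01,
        -1.57173124e-01],
       [-1.18201864e-03,  9.68094564e-01,  2.50582356e-01,
         6.62918153e-02],
       [ 9.99999268e-01,  1.07946644e-03,  5.46695219e-04,
         7.18552512e-04],
       [ 0.00000000e+00,  0.00000000e+00,  0.00000000e+00,
         1.00000000e+00]])} 0.0188
```

View pics/side0.png

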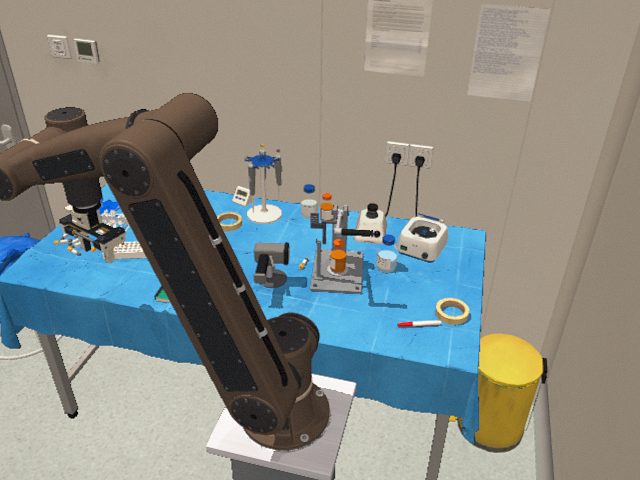

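View pics/top0.png

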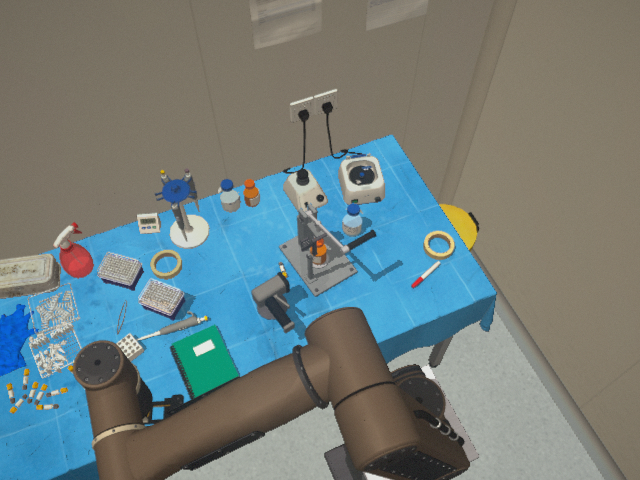

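```bash
cat > h.py <<'E'
import numpy as np,cv2
from plant import *
from scipy.spatial.transform import Rotation as R
def pts(d,K,T):
    v,u=np.mgrid[0:480,0:640]
    P=np.stack([(u-K[0,2])/K[0,0]*d,-(v-K[1,2])/K[1,1]*d,-d],-1)
    return P@T[:3,:3].T+T[:3,3]
def load(n):
    z=np.load(f"pics/{n}0.npz"); c=calibration(n); return z['im'],z['d'],pts(z['d'],c['mtx'],c['T'])
def proj(p,K,T):
    q=(np.asarray(p)-T[:3,3])@T[:3,:3]; return q[...,0]/-q[...,2]*K[0,0]+K[0,2],q[...,1]/q[...,2]*K[1,1]+K[1,2]
def tool(o=None):
    o=o or get_obs(); T=np.eye(4);T[:3,:3]=R.from_euler('xyz',o['orientation'],degrees=True).as_matrix();T[:3,3]=o['tool_pos'];return T
E
python3 - <<'E'
from h import *
im,d,P=load("top")
# ortho height map of press/scanner region
Z=np.zeros((600,600,3),np.uint8);H=np.full((600,600),-1.)
for n in("top","side"):
    im,d,P=load(n)
    ok=(d>0)&(P[...,0]>.3)&(P[...,0]<.9)&(P[...,1]>-.35)&(P[...,1]<.25)&(P[...,2]<.32)&(P[...,2]>-.01)
    print(n,ok.sum())
im,_,P=load("top"); a=cv2.resize(im[175:345,240:400],None,fx=3.4,fy=3.4,interpolation=cv2.INTER_CUBIC)
im,_,P2=load("side"); b=cv2.resize(im[190:300,245:400],None,fx=1.65*1,fy=1.65)
cv2.imwrite("pics/c1.png",a[:,:,::-1])
b=cv2.resize(im[190:310,240:400],None,fx=5,fy=5,interpolation=cv2.INTER_CUBIC);cv2.imwrite("pics/c2.png",b[:,:,::-1])
# base plate: grey-ish pts with z 8..16mm
for n in("top","side"):
    im,d,P=load(n)
    s=cv2.cvtColor(im,cv2.COLOR_RGB2HSV)[...,1]
    m=(d>0)&(s<60)&(abs(P[...,2]-.012)<.006)&(P[...,0]>.3)&(P[...,0]<.9)&(abs(P[...,1]+.0)<.3)
    n_,l,st,c=cv2.connectedComponentsWithStats(m.astype(np.uint8))
    k=1+np.argmax(st[1:,4]); q=P[l==k]; print(n,st[k],cv2.minAreaRect(q[:,:2].astype(np.float32)*1000))
E
```

```text
top 25272
side 20529
top [ 279  236   78   60 1580] ((624.0565795898438, 6.684623718261719), (231.76620483398438, 171.69537353515625), 10.007320404052734)
side [ 310  249   53   44 1134] ((618.1749267578125, 5.8807373046875), (237.99859619140625, 167.260498046875), 9.55593490600586)
```

View pics/c1.png

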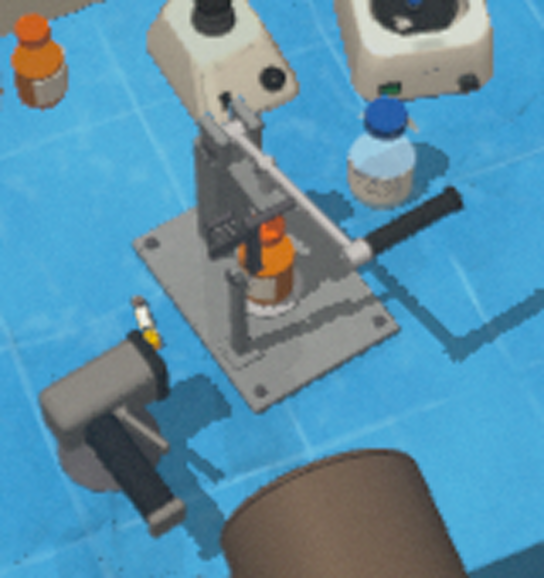

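View pics/c2.png

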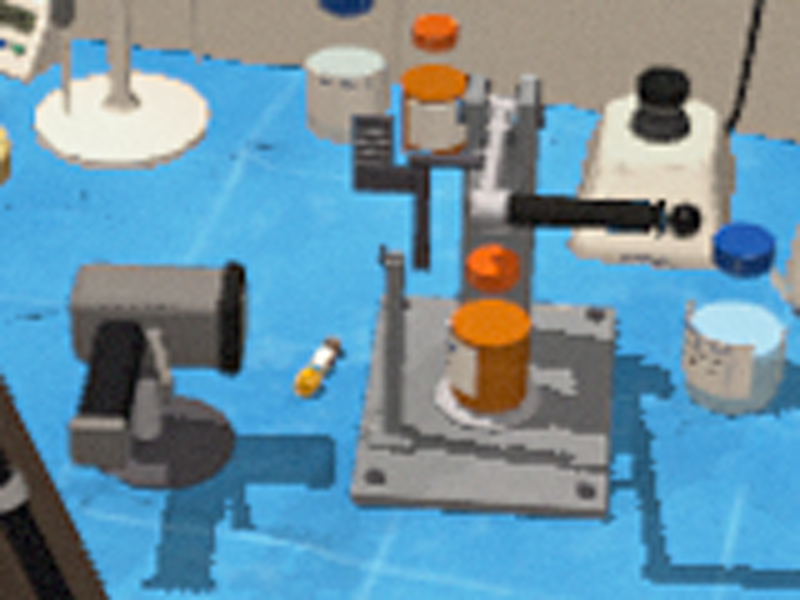

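```bash
python3 - <<'E'
from h import *
for n in("top","side"):
    im,d,P=load(n); hsv=cv2.cvtColor(im,cv2.COLOR_RGB2HSV); s,v=hsv[...,1],hsv[...,2]
    c=calibration(n); print(n,"press proj",proj([.55,.15,.11],c['mtx'],c['T']))
    reg=(d>0)&(P[...,0]>.38)&(P[...,0]<.75)&(P[...,1]>.06)&(P[...,1]<.33)
    for nm,m in(("head",reg&(abs(P[...,2]-.138)<.005)),("grip",reg&(abs(P[...,2]-.125)<.006))):
        k,l,st,ce=cv2.connectedComponentsWithStats(m.astype(np.uint8))
        for i in np.argsort(-st[1:,4])[:3]+1:
            q=P[l==i]; print(nm,st[i],np.round(q.mean(0),4),cv2.minAreaRect(q[:,:2].astype(np.float32)*1000))
    # handle: dark, z .24-.29
    m=(d>0)&(v<70)&(P[...,2]>.235)&(P[...,2]<.29)&(P[...,0]>.4)&(P[...,0]<.6)&(P[...,1]<.05)&(P[...,1]>-.2)
    q=P[m]; print("handle",m.sum(),q.mean(0) if len(q) else 0,cv2.minAreaRect(q[:,:2].astype(np.float32)*1000) if len(q) else 0)
    for c0 in[(.624,.0067,10.0)]:
        a=np.radians(c0[2]);r=np.array([[np.cos(a),-np.sin(a)],[np.sin(a),np.cos(a)]])
        L=(P[...,:2]-c0[:2])@r
        m=(d>0)&(L[...,1]>.035)&(L[...,1]<.11)&(L[...,0]>-.1)&(L[...,0]<.03)&(P[...,2]>.18)&(P[...,2]<.28)
        q=np.c_[L[m],P[m][:,2]]; print("tab",m.sum(),np.median(q,0),np.percentile(q,[5,95],axis=0))
        m=(d>0)&(abs(L[...,1])<.02)&(L[...,0]>-.17)&(L[...,0]<.03)&(P[...,2]>.19)&(P[...,2]<.29)
        q=np.c_[L[m],P[m][:,2]];print("bar y",m.sum(),np.median(q,0),np.polyfit(q[:,0],q[:,1],1),np.polyfit(q[:,0],q[:,2],1))
E
```

```text
top press proj (np.float64(284.44182197918894), np.float64(276.8041834703465))
head [252 272  37  29 382] [0.5221 0.2077 0.1378] ((521.4845581054688, 208.2339324951172), (51.82211685180664, 111.66007995605469), 11.235037803649902)
head [309 260   2   3   4] [0.5564 0.0626 0.1366] ((556.5465087890625, 62.18524169921875), (3.1934499740600586, 3.6166164875030518), 80.24069213867188)
head [289 324   2   2   2] [0.3832 0.1995 0.1336] ((383.2184753417969, 199.5423583984375), (4.164500713348389, 0.0), -157.6532440185547)
grip [262 292  32  37 349] [0.4435 0.2138 0.1247] ((443.5000305175781, 207.94496154785156), (128.4635467529297, 47.612552642822266), 10.324674606323242)
grip [276 285  13   8  32] [0.5064 0.1751 0.126 ] ((508.4375915527344, 174.17562866210938), (12.592584609985352, 41.22377014160156), 8.28626537322998)
grip [251 292  11  12  26] [0.5075 0.2593 0.1255] ((510.8085021972656, 259.5935363769531), (46.79906463623047, 10.603324890136719), 21.35607147216797)
handle 153 [ 0.4915308  -0.07849416  0.2700885 ] ((492.2825012207031, -79.44512939453125), (21.673402786254883, 95.0999221801
[... 852 characters left out ...]
5), 15.187432289123535)
grip [265 244   3   4   5] [0.5259 0.2273 0.1301] ((525.8734130859375, 227.2685546875), (15.781282424926758, 3.5307540893554688), 55.07061004638672)
grip [287 245   2   2   3] [0.5434 0.1595 0.13  ] ((543.1992797851562, 159.78756713867188), (7.923976421356201, 1.9406776428222656), 41.81818771362305)
handle 175 [ 0.48837354 -0.07358152  0.26214099] ((506.02679443359375, -33.367523193359375), (181.52581787109375, 60.75314712524414), 64.23023223876953)
tab 227 [-0.05544218  0.06766085  0.22395714] [[-0.0637603   0.04130165  0.18883203]
 [-0.04683778  0.08950227  0.25847072]]
bar y 166 [-0.0927809  -0.00103653  0.24873923] [0.03459403 0.00186194] [-0.30866374  0.21729393]
```

```bash
cat >> h.py <<'E'
def rot(a):
    a=np.radians(a);return np.array([[np.cos(a),-np.sin(a)],[np.sin(a),np.cos(a)]])
PRESS=(np.array([.622,.0067]),11.); SCAN=(np.array([.520,.207]),10.5)
def wl(f,l): return np.r_[f[0]+rot(f[1])@np.array(l[:2]),l[2]]
def plan(f,l,zang):
    "shift cm in tool axes to put TCP at local l, and spin to have tool z at world angle zang (mod 180)"
    T=tool(); g=wl(f,l)
    za=np.degrees(np.arctan2(T[1,2],T[0,2])); e=(zang-za+90)%180-90
    print("T",np.round(T[:3],3).tolist(),"goal",np.round(g,4),"tool shift cm",np.round(T[:3,:3].T@(g-T[:3,3])*100,2),"za",za.round(2),"spin rad(tool x)",np.round(np.radians(-e),3),"alt",np.round(np.radians(-e)+np.pi*np.sign(e),3))
E
python3 - <<'E'
from h import *
plan(SCAN,(-.068,.0155,.25),100.5)
E
```

```text
T [[-0.0, 0.942, -0.334, 0.226], [-0.001, -0.334, -0.942, 0.636], [-1.0, 0.0, 0.002, 0.226]] goal [0.4503 0.2098 0.25  ] tool shift cm [-2.37 35.43 32.63] za -109.53 spin rad(tool x) -0.524 alt 2.617
```

Call:
move_arm(
  commands=[
    [[-0.4, 2.95, 2.72, 0], [-0.4, 2.95, 2.72, 0], [-0.4, 2.95, 2.72, 0], [-0.4, 2.95, 2.72, 0], [-0.4, 2.95, 2.72, 0], [-0.4, 2.95, 2.72, 0], [0, 2.95, 2.72, 0], [0, 2.95, 2.72, 0]],
  ],
  jaw=8.76,
)

```text
clock: 0.9
tool_pos: [0.3757, 0.3506, 0.2505]
orientation: [-114.2, 90.0, 136.3]
force: [0.7, 0.7, -0.0]
opening: 0.0876
```

Call:
move_arm(
  commands=[
    [[0, 2.95, 2.72, 0], [0, 2.95, 2.72, 0], [0, 2.95, 2.72, 0], [0, 2.95, 2.72, 0], [0, 0, 0, -0.131], [0, 0, 0, -0.131], [0, 0, 0, -0.131], [0, 0, 0, -0.131]],
  ],
)

```text
clock: 1.7
tool_pos: [0.45, 0.2098, 0.2503]
orientation: [-74.0, 90.0, -153.2]
force: [-0.4, -0.4, 0.3]
opening: 0.0878
```

Call:
move_arm(
  commands=[
    [[0, 0, 0, 0], [0, 0, 0, 0], [0, 0, 0, 0]],
  ],
)

```text
clock: 2.0
tool_pos: [0.4501, 0.2102, 0.2505]
orientation: [-66.8, 90.0, -146.5]
force: [0.7, -0.1, -0.2]
opening: 0.0874
```

```bash
python3 - <<'E'
from h import *
T=tool(); print(get_obs()['joint_pos'].round(1))
im,d=snapshot("wrist"); c=calibration("wrist"); TC=T@c['tool_from_camera']; P=pts(d,c['mtx'],TC)
cv2.imwrite("pics/w1.png",im[:,:,::-1])
reg=(d>0)&(P[...,0]>.35)&(P[...,0]<.65)&(P[...,1]>.06)&(P[...,1]<.33)
for nm,z,t in(("head",.138,.004),("grip",.124,.004),("trig",.119,.004)):
    m=reg&(abs(P[...,2]-z)<t); k,l,st,ce=cv2.connectedComponentsWithStats(m.astype(np.uint8))
    for i in np.argsort(-st[1:,4])[:3]+1:
        q=P[l==i]; r=cv2.minAreaRect(q[:,:2].astype(np.float32)*1000); print(nm,st[i],np.round(q.mean(0),4),r,"local",((np.array(r[0])/1000-SCAN[0])@rot(SCAN[1])).round(4))
plan(SCAN,(-.068,.0155,.091),100.5)
E
```

```text
[ 47.7   2.6 -19.1  -0.  -68.3  52.6]
head [ 271   93  153   76 9343] [0.5243 0.2056 0.1368] ((524.0671997070312, 207.08270263671875), (52.55577087402344, 109.97145080566406), 11.21450138092041) local [ 0.004  -0.0007]
head [550 104  12  24 158] [0.5613 0.0637 0.1382] ((562.0155639648438, 63.11893081665039), (15.919256210327148, 4.176216125488281), 6.630095481872559) local [ 0.0151 -0.1491]
head [273 105   1   1   1] [0.5332 0.2627 0.1351] ((533.228515625, 262.7250671386719), (0.0, 0.0), 0.0) local [0.0232 0.0524]
grip [ 300  167   42  128 4306] [0.4446 0.2139 0.1232] ((442.7982482910156, 211.6883544921875), (108.04015350341797, 34.30534362792969), 9.892818450927734) local [-0.0751  0.0187]
grip [540 106  11  23 138] [0.5616 0.0637 0.1241] ((561.9282836914062, 63.13214874267578), (16.014909744262695, 4.083186149597168), 7.685919761657715) local [ 0.015  -0.1491]
grip [304  99  12   1  12] [0.5426 0.2382 0.1272] ((542.6340942382812, 238.2059326171875), (0.17215946316719055, 8.022002220153809), 10.228435516357422) local [0.0279 0.0266]
trig [ 298  168   70  127 2622] [0.4523 0.2075 0.1199] ((443.8454895019531, 201.89614868164062), (107.3624496459961, 56.408443450927734), 10.805870056152344) local [-0.0758  0.0089]
trig [536 107  10  22 126] [0.5615 0.0638 0.1192] ((561.8068237304688, 63.364131927490234), (15.6678466796875, 3.893928289413452), 8.368106842041016) local [ 0.0149 -0.1488]
trig [311 168   7   5  13] [0.4924 0.2263 0.1225] ((492.3271789550781, 226.22341918945312), (2.399759531021118, 4.463596820831299), 21.94961929321289) local [-0.0237  0.0239]
T [[-0.0, 0.984, 0.18, 0.45], [-0.0, 0.18, -0.984, 0.21], [-1.0, -0.0, 0.0, 0.251]] goal [0.4503 0.2098 0.091 ] tool shift cm [15.95  0.02  0.04] za -79.63 spin rad(tool x) -0.002 alt 3.139
```

View pics/w1.png

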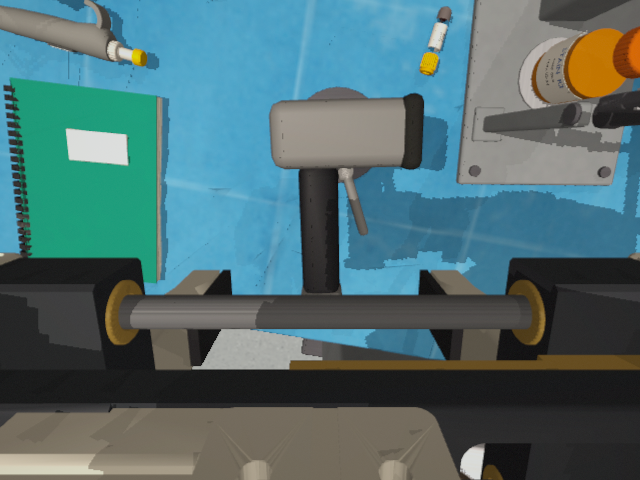

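Call:
move_arm(
  commands=[
    [[3.0, 0.2, 0, 0], [3.0, 0, 0, 0], [3.0, 0, 0, 0], [3.0, 0, 0, 0], [2.0, 0, 0, 0], [1.95, 0, 0, 0], [0, 0, 0, 0], [0, 0, 0, 0]],
  ],
)

```text
clock: 2.85
tool_pos: [0.4523, 0.2106, 0.0913]
orientation: [-28.6, 90.0, -108.2]
force: [0.6, 1.1, 0.9]
opening: 0.0878
```

Call:
move_arm(
  commands=[
    [[0, 0, 0, 0], [0, 0, 0, 0], [0, 0, 0, 0], [0, 0, 0, 0], [0, 0, 0, 0], [0, 0, 0, 0], [0, 0, 0, 0], [0, 0, 0, 0]],
  ],
  jaw=3.0,
)

```text
clock: 3.65
tool_pos: [0.4508, 0.2111, 0.0907]
orientation: [-126.0, 89.9, 154.4]
force: [-7.9, 3.2, 1.9]
opening: 0.0398
```

Call:
move_arm(
  commands=[
    [[0, 0, 0, 0], [0, 0, 0, 0], [0, 0, 0, 0], [0, 0, 0, 0], [0, 0, 0, 0]],
  ],
)

```text
clock: 4.15
tool_pos: [0.4508, 0.2111, 0.0907]
orientation: [-120.4, 89.9, 160.0]
force: [-8.4, 3.9, 1.2]
opening: 0.0398
```

```bash
python3 - <<'E'
from h import *
im,d=snapshot("wrist")
cv2.imwrite("pics/w2.png",im[:,:,::-1])
E
```

```text
(no output)
```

View pics/w2.png

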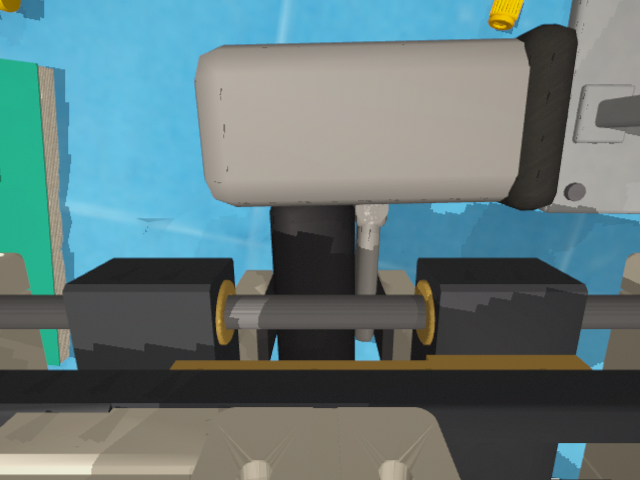

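Call:
move_arm(
  commands=[
    [[0, 0, 0, 0], [0, 0, 0, 0], [0, 0, 0, 0], [0, 0, 0, 0], [-1, 0, 0, 0], [-3, 0, 0, 0], [-3, 0, 0, 0], [-3, 0, 0, 0]],
  ],
  jaw=8.76,
)

```text
clock: 5.0
tool_pos: [0.4523, 0.2112, 0.1933]
orientation: [138.2, 89.9, 58.7]
force: [0.4, -0.4, -0.3]
opening: 0.0876
```

Call:
move_arm(
  commands=[
    [[-4, 0, 0, 0], [-4, 0, 0, 0], [-4, 0, 0, 0], [-2.5, 0, 0, 0], [0, 0, 0, 0], [0, 0, 0, 0]],
  ],
)

```text
clock: 5.6
tool_pos: [0.452, 0.2111, 0.3371]
orientation: [142.1, 89.8, 62.6]
force: [-0.0, -0.6, -1.1]
opening: 0.0875
```

```bash
python3 - <<'E'
from h import *
T=tool()
im,d=snapshot("wrist"); c=calibration("wrist"); P=pts(d,c['mtx'],T@c['tool_from_camera'])
s=SCAN; L=(P[...,:2]-s[0])@rot(s[1])
m=(d>0)&(abs(P[...,2]-.115)<.008)&(L[...,0]>-.12)&(L[...,0]<-.03)&(L[...,1]<.003)&(L[...,1]>-.05)
print("trig pts",m.sum(),np.percentile(L[m],[2,98],axis=0) if m.any() else 0)
m=(d>0)&(abs(P[...,2]-.012)<.005)&(P[...,1]<.12)
hsv=cv2.cvtColor(im,cv2.COLOR_RGB2HSV); m&=hsv[...,1]<60
print("plate",m.sum(),cv2.minAreaRect(P[m][:,:2].astype(np.float32)*1000))
L=(P[...,:2]-PRESS[0])@rot(PRESS[1])
m=(d>0)&(P[...,2]>.2)&(P[...,2]<.28)&(L[...,1]>.06)&(L[...,1]<.11)&(abs(L[...,0]+.05)<.04)
print("tab",m.sum(),np.percentile(np.c_[L,][m] if 0 else np.c_[L[m],P[m][:,2]],[5,50,95],axis=0) if m.any() else 0)
plan(PRESS,(-.105,.084,.34),101)
E
```

```text
trig pts 356 [[-7.54993106e-02 -1.74879888e-02]
 [-3.03260167e-02 -1.63578031e-05]]
plate 14401 ((373.6380920410156, -36.052398681640625), (701.7579956054688, 170.142822265625), 9.681229591369629)
tab 1328 [[-0.05108787  0.06762585  0.21652009]
 [-0.0471341   0.08624113  0.25645106]
 [-0.04247746  0.09004249  0.26435653]]
T [[-0.0, 0.983, 0.182, 0.452], [0.001, 0.182, -0.983, 0.211], [-1.0, 0.0, -0.001, 0.336]] goal [0.5029 0.0691 0.34  ] tool shift cm [-0.4   2.45 14.85] za -79.5 spin rad(tool x) -0.009 alt 3.133
```

Call:
move_arm(
  commands=[
    [[-0.1, 0.5, 3, 0], [-0.1, 0.5, 3, 0], [-0.1, 0.5, 3, 0], [-0.1, 0.5, 3, 0], [0, 0.4, 2.8, 0], [0, 0, 0, 0], [0, 0, 0, 0]],
  ],
  jaw=0,
)

```text
clock: 6.35
tool_pos: [0.5024, 0.0689, 0.339]
orientation: [-83.1, 89.9, -162.7]
force: [-0.6, -0.1, -0.7]
opening: 0.037
```

```bash
python3 - <<'E'
from h import *
T=tool()
im,d=snapshot("wrist"); c=calibration("wrist"); P=pts(d,c['mtx'],T@c['tool_from_camera'])
cv2.imwrite("pics/w3.png",im[:,:,::-1])
L=(P[...,:2]-PRESS[0])@rot(PRESS[1])
m=(d>0)&(P[...,2]>.245)&(P[...,2]<.28)&(L[...,1]>.04)&(L[...,1]<.12)&(abs(L[...,0]+.05)<.04)
print("tab",m.sum(),np.percentile(np.c_[L[m],P[m][:,2]],[3,50,97],axis=0) if m.any() else 0)
plan(PRESS,(-.09,.084,.235),101)
E
```

```text
tab 572 [[-0.05015678  0.06534047  0.25536154]
 [-0.04558375  0.07668482  0.26317492]
 [-0.04133192  0.08804524  0.26487224]]
T [[-0.001, 0.983, 0.182, 0.502], [-0.0, 0.182, -0.983, 0.069], [-1.0, -0.001, 0.0, 0.339]] goal [0.5176 0.072  0.235 ] tool shift cm [10.42  1.56  0.03] za -79.54 spin rad(tool x) -0.009 alt 3.132
```

View pics/w3.png

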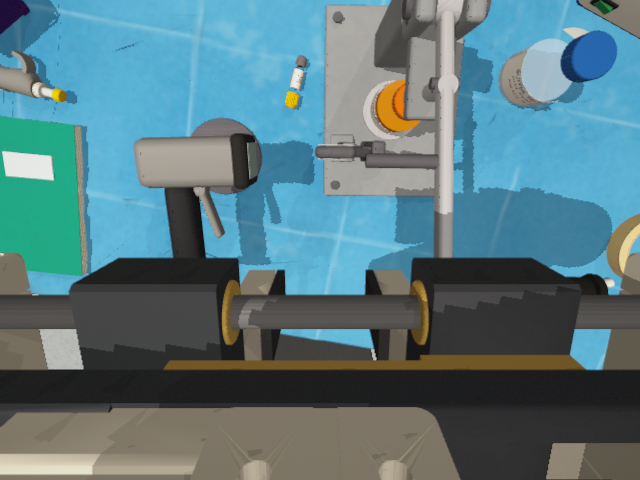

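Call:
move_arm(
  commands=[
    [[3, 0, 0, 0], [3, 0, 0, 0], [2.4, 0, 0, 0], [2, 0, 0, 0], [0, 0, 0, 0], [0, 1.0, 0, 0], [0, 1.0, 0, 0], [0, 1.0, 0, 0]],
  ],
)

```text
clock: 7.2
tool_pos: [0.5339, 0.0756, 0.2373]
orientation: [100.3, 89.9, 20.8]
force: [0.1, -0.2, 0.8]
opening: 0.0003
```

Call:
move_arm(
  commands=[
    [[0, 1.2, 0, 0], [0, 1.2, 0, 0], [0, 1.2, 0, 0], [0, 1.2, 0, 0], [0, 1.2, 0, 0], [0, 1.2, 0, 0], [0, 1.2, 0, 0], [0, 1.2, 0, 0]],
  ],
)

```text
clock: 8.0
tool_pos: [0.6276, 0.0926, 0.236]
orientation: [67.1, 90.0, -12.4]
force: [0.5, 0.7, -0.6]
opening: 0.0006
```

Call:
move_arm(
  commands=[
    [[0, 0, 0, 0], [0, 0, 0, 0], [0, 0, 0, 0], [-3, -1, 0, 0], [-4, -2, 0, 0], [-3, -2, 0, 0], [0, -2, 0, 0], [0, 0, 0, 0]],
  ],
)

```text
clock: 8.8
tool_pos: [0.5561, 0.0793, 0.3385]
orientation: [111.6, 89.8, 32.1]
force: [0.0, 0.5, -0.0]
opening: 0.0003
```

```bash
python3 - <<'E'
from h import *
T=tool()
im,d=snapshot("wrist"); c=calibration("wrist"); P=pts(d,c['mtx'],T@c['tool_from_camera'])
cv2.imwrite("pics/w4.png",im[:,:,::-1])
L=(P[...,:2]-PRESS[0])@rot(PRESS[1])
m=(d>0)&(P[...,2]>.145)&(P[...,2]<.28)&(L[...,1]>.062)&(L[...,1]<.092)&(L[...,0]>-.07)&(L[...,0]<.1)
print("tab",m.sum(),np.percentile(np.c_[L[m],P[m][:,2]],[3,50,97],axis=0) if m.any() else 0)
m=(d>0)&(abs(L[...,1])<.02)&(L[...,0]>-.15)&(L[...,0]<.05)&(P[...,2]>.2)&(P[...,2]<.3); q=np.c_[L[m],P[m][:,2]]
print("bar",np.polyfit(q[:,0],q[:,1],1),np.polyfit(q[:,0],q[:,2],1))
E
```

```text
tab 2226 [[-0.048099    0.0629177   0.15862476]
 [ 0.02602181  0.07382166  0.17574866]
 [ 0.0534558   0.08735268  0.18048943]]
bar [-0.05554146  0.00098146] [-0.22468182  0.22976067]
```

View pics/w4.png

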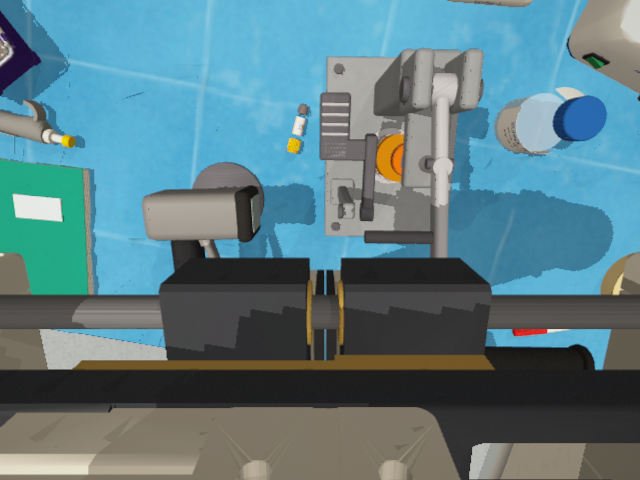

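```bash
python3 - <<'E'
from h import *
print(get_obs()['joint_pos'].round(1))
plan(PRESS,(-.142,-.060,.36),11)
E
```

```text
[ 28.1   6.8  -3.2  -0.  -79.8  72.5]
T [[0.002, 0.983, 0.183, 0.557], [0.001, 0.183, -0.983, 0.079], [-1.0, 0.003, -0.001, 0.338]] goal [ 0.4941 -0.0793  0.36  ] tool shift cm [-2.28 -9.06 14.46] za -79.48 spin rad(tool x) 1.562 alt -1.579
```

Call:
move_arm(
  commands=[
    [[-2.3, 0, 0, 0], [0, -1.9, 2.9, 0], [0, -1.9, 2.9, 0], [0, -1.8, 2.9, 0], [0, -1.8, 2.9, 0], [0, -1.7, 2.9, 0], [0, 0, 0, 0.13], [0, 0, 0, 0.13]],
  ],
  jaw=8.76,
)

```text
clock: 9.65
tool_pos: [0.4945, -0.0806, 0.3587]
orientation: [-75.7, 90.0, -170.5]
force: [0.4, 0.4, 0.1]
opening: 0.0585
```

Call:
move_arm(
  commands=[
    [[0, 0, 0, 0.13], [0, 0, 0, 0.13], [0, 0, 0, 0.13], [0, 0, 0, 0.13], [0, 0, 0, 0.13], [0, 0, 0, 0.13], [0, 0, 0, 0.13], [0, 0, 0, 0.13]],
  ],
)

```text
clock: 10.45
tool_pos: [0.4948, -0.0796, 0.3584]
orientation: [-15.7, 89.9, -170.0]
force: [0.2, 0.1, -0.3]
opening: 0.0873
```

Call:
move_arm(
  commands=[
    [[0, 0, 0, 0.13], [0, 0, 0, 0.13], [0, 0, 0, 0], [0, 0, 0, 0], [0, 0, 0, 0]],
  ],
)

```text
clock: 10.95
tool_pos: [0.4948, -0.0795, 0.3588]
orientation: [-0.9, 90.0, -169.6]
force: [0.2, -0.1, -0.1]
opening: 0.0875
```

```bash
python3 - <<'E'
from h import *
T=tool(); print(get_obs()['joint_pos'].round(1))
im,d=snapshot("wrist"); c=calibration("wrist"); P=pts(d,c['mtx'],T@c['tool_from_camera'])
cv2.imwrite("pics/w5.png",im[:,:,::-1])
L=(P[...,:2]-PRESS[0])@rot(PRESS[1])
m=(d>0)&(P[...,2]>.255)&(P[...,2]<.28)&(abs(L[...,0]+.143)<.04)&(L[...,1]>-.12)&(L[...,1]<-.02)
print("handle",m.sum(),np.percentile(np.c_[L[m],P[m][:,2]],[3,50,97],axis=0) if m.any() else 0, cv2.minAreaRect(P[m][:,:2].astype(np.float32)*1000) if m.any() else 0)
plan(PRESS,(-.142,-.060,.242),11)
E
```

```text
[ 13.4   0.4  -7.5  -0.  -82.1  -2.1]
handle 3316 [[-0.15152274 -0.10569121  0.26173653]
 [-0.14187517 -0.06721745  0.2690473 ]
 [-0.13235828 -0.02300953  0.27187293]] ((493.841552734375, -82.72020721435547), (23.816242218017578, 86.60800170898438), 10.763158798217773)
T [[-0.0, 0.195, -0.981, 0.495], [-0.0, -0.981, -0.195, -0.08], [-1.0, -0.0, 0.0, 0.359]] goal [ 0.4941 -0.0793  0.242 ] tool shift cm [11.69 -0.04  0.06] za -168.75 spin rad(tool x) 0.004 alt -3.137
```

View pics/w5.png

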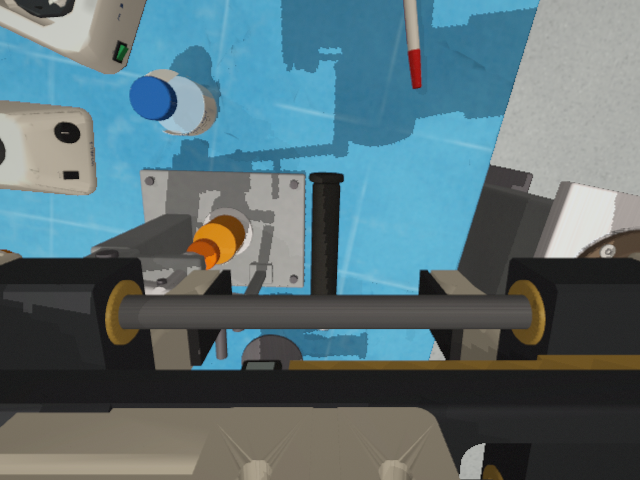

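Call:
move_arm(
  commands=[
    [[3, 0.5, 0.05, 0], [3, 0, 0, 0], [3, 0, 0, 0], [2.7, 0, 0, 0], [0, 0, 0, 0], [0, 0, 0, 0]],
  ],
)

```text
clock: 11.6
tool_pos: [0.4955, -0.0847, 0.2427]
orientation: [61.8, 90.0, -107.0]
force: [-0.0, -0.8, -0.1]
opening: 0.0876
```

Call:
move_arm(
  commands=[
    [[0, 0, 0, 0], [0, 0, 0, 0], [0, 0, 0, 0], [0, 0, 0, 0], [0, 0, 0, 0], [0, 0, 0, 0], [0, 0, 0, 0], [0, 0, 0, 0]],
  ],
  jaw=0.5,
)

```text
clock: 12.4
tool_pos: [0.4952, -0.0845, 0.242]
orientation: [11.8, 90.0, -157.1]
force: [0.5, -0.2, 0.7]
opening: 0.0294
```

Call:
move_arm(
  commands=[
    [[0, 0, 0, 0], [0, 0, 0, 0], [0, 0, 0, 0]],
  ],
)

```text
clock: 12.7
tool_pos: [0.4957, -0.0844, 0.2421]
orientation: [178.8, 89.9, 10.0]
force: [4.1, 0.4, -0.5]
opening: 0.0192
```

Call:
move_arm(
  commands=[
    [[1, 0, 0.24, 0], [1, 0, 0.19, 0], [1, 0, 0.14, 0], [1, 0, 0.09, 0], [0, 0, 0, 0]],
  ],
)

```text
clock: 13.2
tool_pos: [0.4894, -0.0856, 0.2016]
orientation: [171.0, 89.9, 2.2]
force: [3.2, 2.9, 5.1]
opening: 0.0192
```

Call:
move_arm(
  commands=[
    [[1, 0, 0.04, 0], [1, 0, -0.02, 0], [1, 0, -0.07, 0], [1, 0, -0.12, 0], [0, 0, 0, 0], [0, 0, 0, 0]],
  ],
)

```text
clock: 13.8
tool_pos: [0.491, -0.0853, 0.1627]
orientation: [164.7, 89.9, -4.1]
force: [1.2, 2.1, 7.9]
opening: 0.0194
```

Call:
move_arm(
  commands=[
    [[1, 0, -0.17, 0], [0.8, 0, -0.18, 0], [0, 0, 0, 0], [0, 0, 0, 0]],
  ],
)

```text
clock: 14.2
tool_pos: [0.4943, -0.0848, 0.1448]
orientation: [153.3, 89.9, -15.5]
force: [0.1, 2.1, 9.2]
opening: 0.0191
```

Call:
move_arm(
  commands=[
    [[0.3, 0, -0.05, 0], [0, 0, 0, 0], [0, 0, 0, 0]],
  ],
)

```text
clock: 14.5
tool_pos: [0.4949, -0.0847, 0.1424]
orientation: [159.5, 89.9, -9.3]
force: [-2.3, 2.9, 11.6]
opening: 0.0192
```

Call:
move_arm(
  commands=[
    [[0.3, 0, -0.05, 0], [0, 0, 0, 0], [0, 0, 0, 0]],
  ],
)

```text
clock: 14.8
tool_pos: [0.4953, -0.0849, 0.1411]
orientation: [148.5, 89.9, -20.4]
force: [-7.8, 4.3, 28.8]
opening: 0.0192
```

Call:
move_arm(
  commands=[
    [[0, 0, 0, 0], [0, 0, 0, 0], [0, 0, 0, 0], [0, 0, 0, 0], [0, 0, 0, 0], [0, 0, 0, 0], [0, 0, 0, 0], [0, 0, 0, 0]],
  ],
)

```text
clock: 15.6
tool_pos: [0.4953, -0.0849, 0.1411]
orientation: [152.2, 89.9, -16.6]
force: [-8.5, 3.7, 27.7]
opening: 0.0192
```

```bash
python3 - <<'E'
from h import *
im,_=snapshot("side"); im2,_=snapshot("top")
a=cv2.resize(im[180:340,230:480],(800,512))[:,:];b=cv2.resize(im2[140:350,150:460],(800,542))
cv2.imwrite("pics/f.png",cv2.resize(np.hstack([cv2.resize(a,(400,256)),cv2.resize(b,(400,256))]),(800,256))[:,:,::-1])
cv2.imwrite("pics/fs.png",a[:,:,::-1])
o=get_obs();print(o['clock'],o['tool_pos'],o['force'],o['opening'])
E
```

```text
15.7 [ 0.49533164 -0.08484405  0.14110399] [-7.54391976  4.48252086 28.0814725 ] 0.018941715049100392
```

View pics/fs.png

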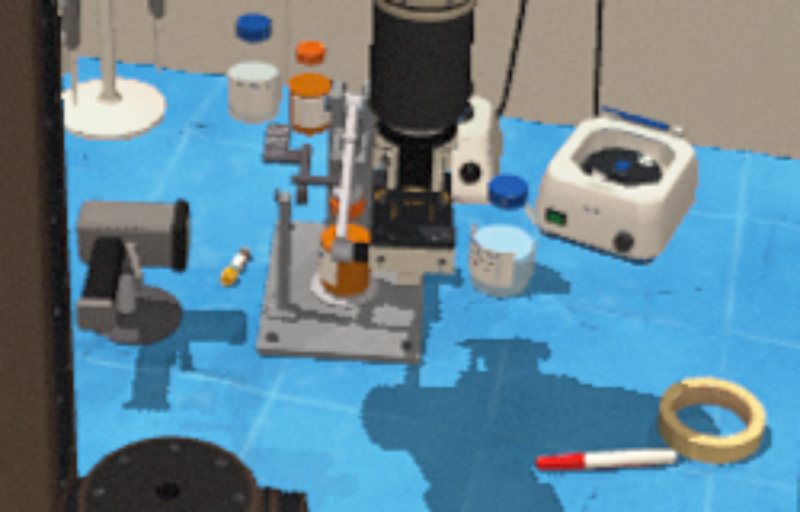

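```bash
python3 -c "
from plant import *
print(close_job())"
```

```text
the job is handed in; nothing more can be done
None
```

I did all three steps in order and handed the job in at about 15.7 s, still holding the handle fully down. `close_job` gave no verdict.

- **Scanner:** I squeezed the trigger until the opening read 39.8 mm, against 41 mm nominal for fully squeezed. The wrist picture showed the blade flat along the grip. After I opened the jaws, depth readings and a second picture showed the trigger sprung back.
- **Catch:** I pushed the tab towards the press's +x with closed fingers. It now lies back with its tab at about z = 175 mm, where 174 mm is expected for 1.4 rad.
- **Lever:** I gripped the handle and pulled it down along its arc until the upward force jumped from about 9–12 N to 28 N. That is the bottom stop. The grasp point was at about 160 mm. For 0.9 s after that, position, force and the 19 mm grip opening stayed steady.

The final side picture shows the lever down, the catch back, and the bottle, marker, tape roll and tube apparently undisturbed. The notebook was not visible in that last picture, but the arm only passed well above it.

The wrist and fixed cameras disagreed by 4–6 mm on the press and scanner positions along x. That was within what the grasps could take.

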